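# Start the motorised banding wheel on slow

### The job

Get the banding wheel turning slowly for the painter: first press down the white-striped end of the orange rocker on the power box until it is fully over (on), then press the blue key fully down so that it stays down, then press the round green start button fully in for a moment and let it come back up. Do not press the red button or the white or yellow key, and neither lift nor shift the power box, the pot or the other things standing about.

Things in the scene. Friction and masses are not known exactly. Their poses are not given: they have to be found in the camera images.
- power (a joint): tilt of the rocker of the power box, rad: 0 = off as built (striped end raised), 0.44 = fully on (striped end down). It stays where it is left; needs 2 to 3 N at the striped end. Starts near 0.
- on_end (a point): point on top of the orange rocker's white-striped end, 22 mm from the hinge; moves with it. The rocker: a slab 64 x 34 x 8 mm on the power box, hinged across its middle 72 mm above the table. Off, the striped end is raised and this point is 81 mm above the table; pressed straight down it sinks about 9 mm to fully on. When off, its x axis is level, from hinge to striped end.
- box_center (a point): centre of the loose grey power box, 130 x 100 x 55 mm, about 0.75 kg, standing on the table with the rocker on top along its 130 mm length (its x axis, striped end to +x)
- blue (a joint): depth of the blue key, m: 0 up, 0.008 fully down. Takes 2 to 3 N; it stays where it is pushed, so it stays down once pressed.
- blue_top (a point): centre of the top of the blue square key (slow speed), 32 x 32 mm, standing 14 mm above its black 44 mm housing on the console when up; 74 mm above the table when up; it goes straight down 8 mm
- white (a joint): depth of the white key, m: 0 up, 0.008 down; same kind, not wanted
- white_top (a point): centre of the top of the white square key (medium speed, not wanted), 32 x 32 mm, standing 14 mm above its black 44 mm housing on the console when up
- yellow (a joint): depth of the yellow key, m: 0 up, 0.008 down; same kind, not wanted
- yellow_top (a point): centre of the top of the yellow square key (fast speed, not wanted), 32 x 32 mm, standing 14 mm above its black 44 mm housing on the console when up
- start (a joint): depth of the green start button, m: 0 out, 0.006 fully in; sprung, 1.5 N to begin, 5 N fully in, comes back up when let go
- start_top (a point): centre of the top of the round green start button, 32 mm across, in a round black housing 48 mm across; 72 mm above the table when out, 10 mm above its housing; goes straight down 6 mm
- stop (a joint): depth of the red stop button, m: same kind as the green one, not wanted
- stop_top (a point): centre of the top of the round red stop button, same size as the green one, not wanted
- console: grey control console fixed to the table, 150 x 260 x 50 mm, origin under its centre. The three square keys stand in a row 62 mm apart on its far half in any order, green and red buttons 90 mm apart in a row on its near half in either order
- wheel: motorised banding wheel, fixed, disc 230 mm across, top 80 mm above the table, origin under its centre
- pot: white brush pot standing on the wheel, 152 mm across, 180 mm high, origin under its centre; bystander
- stone: reddish seal stone, 24 x 24 x 50 mm, standing on the console's near left corner, origin under its centre; bystander
- jar: amber colour jar, 48 mm across, 70 mm high, on the table beyond the console; bystander
- cup: blue water cup, 68 mm across, 65 mm high; bystander
- saucer: white colour saucer, 140 mm across, 18 mm high; bystander
- dish: small white ink dish, 64 mm across, 30 mm high; bystander
- brush: wooden paint brush, 180 mm long, 10 mm thick, lying on the table beyond the console; bystander

How it is judged:
By the outcome, as a careful person would: the job done as asked, in the order asked, and still so for the second after the job is handed in, with the robot touching nothing.
It also fails if it takes over 42 s, if anything falls off the work surface, if the arm or the gripper's body presses on something with over 40 N, if the wrist force passes 120 N, or if a joint passes its speed limit or range.

### The arm

A 6-joint arm with a two-finger parallel gripper is mounted at the origin on the work surface. World frame = base frame: x ahead of the robot, y to its left, z up, the work surface at z = 0. Lengths are in m, angles in rad, forces in N, time in s.
With the tool pointing down it reaches from about 0.35 to 0.725 m from the base axis. Payload 6 kg.
Tool frame: the origin (TCP) lies midway between the tips of the shut fingers; the grasp point (between the pads) lies 19 mm behind it (grip_point_offset is the distance from the TCP to the grasp point, in m); z points along the fingers, y is the line along which they close (so a half turn about z gives the same grasp; the last joint's range is limited). The gripper opens to 85 mm and grips with 20 to 120 N. Pads are 22 mm wide; open, the fingers measure 114 mm over their backs; the gripper's body (76 mm by 85 mm) begins 54 mm behind the grasp point. The pads swing forward as they close: fully open they stand 13 mm farther back than shut.
Start: joints at [1.569, 0.04, 0.085, 0, -1.615, -0.334], TCP at [0.198, 0.566, 0.231] pointing down, gripper open.
Joint ranges: [-2.56, 2.56], [-1.29, 2.01], [-1.08, 1.49], [-3.29, 1.98], [-2.81, -0.18], [-2.99, 2.99]. Speed limits (rad/s): [2.57, 2.57, 3.01, 3.14, 3.14, 3.14].

### API

Orientations are given as a rotation vector (axis times angle).
In Python, from rig import * gives the robot as it stands.
- The arm moves only by the tool arm_command, never from a script. Its argument "motion" is text: rows parted by semicolons, each of 5 numbers parted by spaces: the finger opening in m, from 0 to 0.0854, then the shift along the tool's x, y, z in m, then the turn about the tool's z in degrees. A call has 1 to 12 rows; each row is the pose to reach, as a shift and turn from the pose commanded when the call began, along the tool's axes at that moment; what a row does not reach only later rows make up. A row lasts 1/10 s, in which the tool goes at most 50 mm and 8.59 degrees, less where a joint would pass 70% of its speed; a pose out of reach is approached as far as the arm can. A call with a gripper value outside its range is refused whole. The fingers move at their own pace and stop on an object; "newtons" is the grip in N (left out, the last holds). Time passes only in rows, so rows that repeat a pose let the fingers close. It gives the time, the measured TCP pose, the force, the opening and the grip force at its end, in the units of the state.
- read_state(): the state, without advancing time (a new reading comes with each control period).
- get_image(name): name is "side" or "top" or "wrist"; returns a dict with "frame" (384x512x3 uint8, blue, green, red), "vertical_fov" (degrees; the focal length in pixels is half the picture's height over the tangent of half this angle, whatever the lens; pixels are square), "cx", "cy" (the principal point, pixels), "xyz" and "orientation" of the camera in the world; the wrist camera has in their place "tool_from_camera" (4x4, takes a point from camera to tool coordinates, whose origin is the TCP and whose axes are the flange's). Camera axes: x right, y down, z forward; pixel columns grow to the right and rows downward; lengths in m; the calibration is good to about 2 mm. The wrist camera is an equidistant fisheye: a pixel r from the principal point sees the ray r / f radians off the axis. A picture is of the moment at which its call begins: read the wrist's pose just before it. There is no depth.
- close_job(): hands the job in; it is judged then, once.
The state is a dict: "clock": time; "joint_positions": joint angles; "joint_vel": joint speeds; "tau": joint torques, N m; "eef_pos": TCP position; "ee_rot": TCP orientation; "wrist_force": force on the tool from outside, world axes, zero at the start; "moment": the same for the moment, N m; "opening": finger opening in m; "gripper_force": force on a finger pad.
Only numpy, scipy, OpenCV 4.12 (cv2) and the standard library are available. Lean on these libraries where they do the work, as an engineer would, in place of code of your own. Each camera call takes 0.05 s, during which the arm holds its last target. There are 200 camera calls.

## Working session

There is one attempt and no reset: what is moved stays moved. The work goes in short steps, Python scripts to look and compute and a tool call to move; the robot and the scene stay as the last step left them, time stands still between calls to the robot, and variables do not carry over. Pictures are saved under pics/ and viewed, at most 10 in all, crops included, and the job is handed in when it is done.

Besides the shell and the picture viewer there is one more tool, called after "Call:" as name(argument=value, ...) on one line, values as JSON. arm_command: Moves the arm, as the interface text tells. Its arguments: {"type":"object","properties":{"motion":{"type":"string"},"newtons":{"type":"number"}},"required":["motion"]}

```bash
mkdir -p pics; python3 - <<'E'
from rig import *
import cv2
s=read_state();print(s)
for n in ("top","side","wrist"):
    d=get_image(n);cv2.imwrite(f"pics/{n}0.png",d.pop("frame"));print(n,d)
E
```

```text
{'clock': 0.0, 'joint_positions': array([ 1.56870660e+00,  4.08308633e-02,  8.38274703e-02, -4.81679230e-04,
       -1.61549996e+00, -3.33692284e-01]), 'joint_vel': array([ 0.00038816, -0.0011382 , -0.0004545 , -0.00185193,  0.00049026,
       -0.00079141]), 'tau': array([ 2.33368746e-04, -3.68203640e+01,  3.47407901e+01,  6.93191484e+00,
       -5.44934810e-03, -7.99261414e-06]), 'eef_pos': array([0.19751676, 0.56621466, 0.23027371]), 'ee_rot': array([ 3.09568718e+00, -5.24643465e-01, -3.02812154e-04]), 'wrist_force': array([ 0.26740767, -0.29099829, -0.23752143]), 'moment': array([-0.01910223,  0.02792152,  0.05161857]), 'gripper_force': 0.0, 'opening': 0.08534400606032129}
top {'vertical_fov': 44.99293506165154, 'cx': 257.58894670731877, 'cy': 190.1771920076094, 'xyz': array([ 0.33869066, -0.12251783,  1.2872381 ]), 'orientation': array([-2.1120063 ,  2.11678935, -0.22671993])}
side {'vertical_fov': 51.83859314656052, 'cx': 255.79064260211115, 'cy': 192.65990158926382, 'xyz': array([0.08485514, 0.60361066, 0.72649963]), 'orientation': array([-0.77564658,  2.44319301, -1.23472433])}
wrist {'vertical_fov': 65.70646984690485, 'cx': 256.62434198323814, 'cy': 190.95379974168355, 'tool_from_camera': array([[ 8.01099068e-04, -9.46733566e-01, -3.22016946e-01,
         8.28678188e-02],
       [ 9.99999497e-01,  5.64304323e-04,  8.28691858e-04,
        -8.03129302e-04],
       [-6.02834843e-04, -3.22017448e-01,  9.46733542e-01,
        -1.42443599e-01],
       [ 0.00000000e+00,  0.00000000e+00,  0.00000000e+00,
         1.00000000e+00]])}
```

View pics/top0.png

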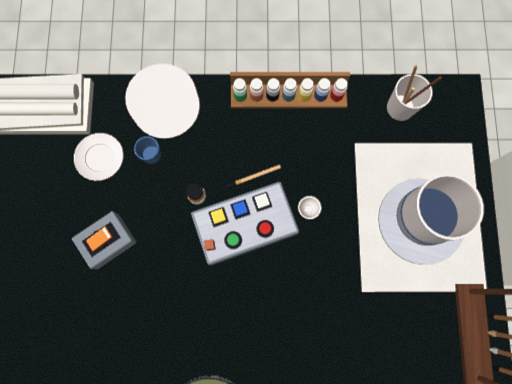

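View pics/side0.png

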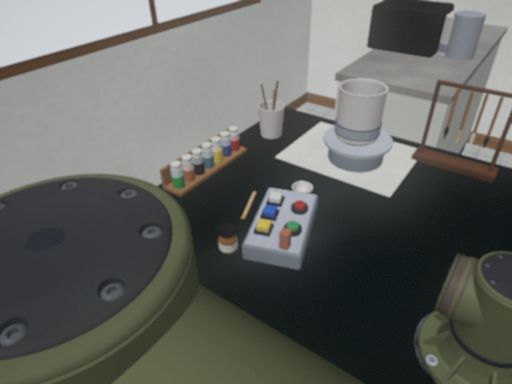

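The top view shows the power box at (104,240) with its rocker at (98,238). On the console are the yellow key (218,216), blue (240,209), white (262,201), green (233,240), red (265,229) and the stone (209,244). The side view shows the console, but the arm hides the box. Next I'll measure by colour and zoom in on the rocker.

```bash
cat > h.py <<'E'
import numpy as np,cv2
from scipy.spatial.transform import Rotation as R
def topcast(d,u,v,z):
    f=192/np.tan(np.radians(d["vertical_fov"]/2))
    r=R.from_rotvec(d["orientation"]).as_matrix()@np.array([(u-d["cx"])/f,(v-d["cy"])/f,1])
    return d["xyz"]+r*(z-d["xyz"][2])/r[2]
def wristcast(d,s,u,v,z):
    f=192/np.tan(np.radians(d["vertical_fov"]/2))
    a=np.array([u-d["cx"],v-d["cy"]]);r=np.hypot(*a);t=r/f
    ray=np.append(np.sin(t)*a/max(r,1e-9),np.cos(t))
    T=d["tool_from_camera"];W=R.from_rotvec(s["ee_rot"]).as_matrix()
    ray=W@T[:3,:3]@ray;o=s["eef_pos"]+W@T[:3,3]
    return o+ray*(z-o[2])/ray[2]
def blobs(fr,lo,hi,amin=20):
    m=cv2.inRange(cv2.cvtColor(fr,cv2.COLOR_BGR2HSV),lo,hi)
    n,_,st,c=cv2.connectedComponentsWithStats(m)
    return [(c[i].round(1),st[i,4]) for i in range(1,n) if st[i,4]>=amin]
COL=dict(orange=((8,150,130),(18,255,255),.076),yellow=((24,150,120),(34,255,255),.074),blue=((108,150,100),(125,255,255),.074),
 green=((55,130,60),(80,255,255),.072),red=((0,190,90),(5,255,255),.072))
E
python3 - <<'E'
from rig import *
from h import *
d=get_image("top");fr=d["frame"]
for k,(lo,hi,z) in COL.items():
    for c,a in blobs(fr,lo,hi): 
        if 190<c[1]<280: print(k,c,a,topcast(d,*c,z).round(4))
cv2.imwrite("pics/c1.png",np.hstack([cv2.resize(fr[200:280,60:150],None,fx=5,fy=5,interpolation=2)[:,:400],cv2.resize(fr[170:270,185:285],None,fx=4,fy=4,interpolation=2)]))
E
```

```text
orange [ 97.1 239.5] 274 [0.4635 0.2888 0.076 ]
orange [209.1 244.5] 61 [ 0.4498 -0.0032  0.076 ]
yellow [217.6 215.8] 131 [ 0.5256 -0.024   0.074 ]
blue [239.8 208. ] 157 [ 0.5464 -0.0826  0.074 ]
green [232.6 239.2] 121 [ 0.4639 -0.0641  0.072 ]
red [264.8 227.8] 104 [ 0.4937 -0.1486  0.072 ]
```

View pics/c1.png

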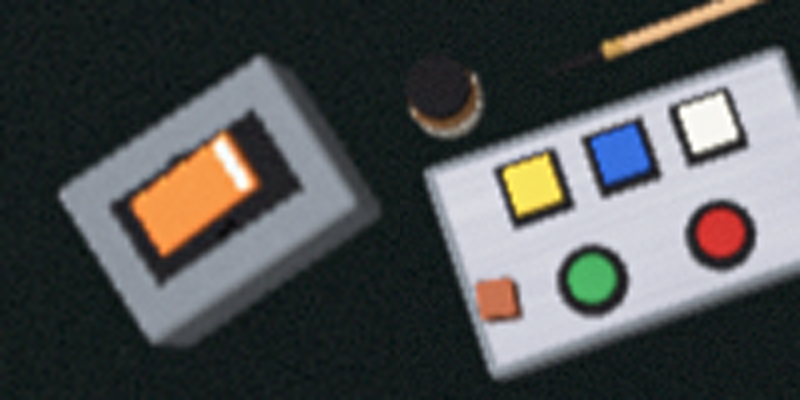

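```bash
cat >> h.py <<'E'
def plan(s,target,yawdir=None):
    W=R.from_rotvec(s["ee_rot"]).as_matrix()
    print("shift tool mm",(1000*W.T@(np.array(target)-s["eef_pos"])).round(1))
    if yawdir is not None:
        v=W.T@np.append(yawdir,0);print("turn to put tool x along (mod 180), deg",np.degrees(np.arctan2(v[1],v[0])).round(1))
    print("toolx",W[:,0].round(3),"tooly",W[:,1].round(3),"z",W[:,2].round(3))
E
python3 - <<'E'
from rig import *
from h import *
d=get_image("top")
o=topcast(d,97.1,239.5,.074);st=topcast(d,107,232.6,.081);bc=topcast(d,101.8,239.6,.055)
ax=(st-o)[:2];print(o,st,bc,np.linalg.norm(ax));ax/=np.linalg.norm(ax)
plan(read_state(),[*(st[:2]),.2],ax);print(ax)
E
```

```text
[0.46371885 0.28948985 0.074     ] [0.48090268 0.26261054 0.081     ] [0.46538347 0.2834839  0.055     ] 0.031902677742620913
shift tool mm [367.5 193.4  31. ]
turn to put tool x along (mod 180), deg 38.2
toolx [ 0.944 -0.33   0.   ] tooly [-0.33  -0.944  0.001] z [-0.    -0.001 -1.   ]
[ 0.53863274 -0.84254067]
```

Call:
arm_command(motion="0 367 193 31 38;0 367 193 31 38;0 367 193 31 38;0 367 193 31 38;0 367 193 31 38;0 367 193 31 38;0 367 193 31 38;0 367 193 31 38;0 367 193 31 38;0 367 193 31 38;0 367 193 31 38;0 367 193 31 38")

```text
clock: 1.45
eef_pos: [0.607, 0.1273, 0.1864]
ee_rot: [-2.758, 1.505, -0.0]
wrist_force: [1.3, 1.9, 0.0]
opening: 0.0001
gripper_force: 0.0
```

I gave the shift in mm where metres are expected. The tool stayed 0.186 m up and touched nothing. I'll replan from here.

```bash
python3 - <<'E'
from rig import *
from h import *
s=read_state();print(s["joint_vel"].round(2),s["wrist_force"])
plan(s,[.481,.2626,.2],[.5386,-.8425])
E
```

```text
[-0.85  0.65  0.61  0.    0.04  0.84] [1.31142268 1.8788905  0.00333447]
shift tool mm [-182.    32.7  -13.6]
turn to put tool x along (mod 180), deg 0.2
toolx [ 0.541 -0.841  0.   ] tooly [-0.841 -0.541 -0.   ] z [ 0.  0. -1.]
```

Call:
arm_command(motion="0 -0.2 0.033 -0.015 0;0 -0.2 0.033 -0.015 0;0 -0.2 0.033 -0.015 0;0 -0.2 0.033 -0.015 0;0 -0.2 0.033 -0.015 0;0 -0.2 0.033 -0.015 0;0 -0.2 0.033 -0.015 0")

```text
clock: 2.15
eef_pos: [0.4702, 0.279, 0.2014]
ee_rot: [2.757, -1.505, 0.0]
wrist_force: [0.8, -0.1, 0.2]
opening: -0.0002
gripper_force: 0.0
```

```bash
python3 - <<'E'
from rig import *
from h import *
s=read_state();d=get_image("wrist");cv2.imwrite("pics/w1.png",d["frame"])
print(s["eef_pos"],s["joint_vel"].round(3))
for c,a in blobs(d["frame"],*COL["orange"][:2],100): print(c,a,wristcast(d,s,*c,.075))
plan(s,[.481,.2626,.2],[.5386,-.8425])
E
```

```text
[0.47019696 0.27896371 0.20141773] [-0.021  0.006  0.002 -0.001  0.001 -0.002]
[254.9 192. ] 1504 [0.46647434 0.28841339 0.075     ]
shift tool mm [19.6 -0.2  1.4]
turn to put tool x along (mod 180), deg 0.2
toolx [ 0.541 -0.841  0.   ] tooly [-0.841 -0.541  0.   ] z [-0. -0. -1.]
```

View pics/w1.png

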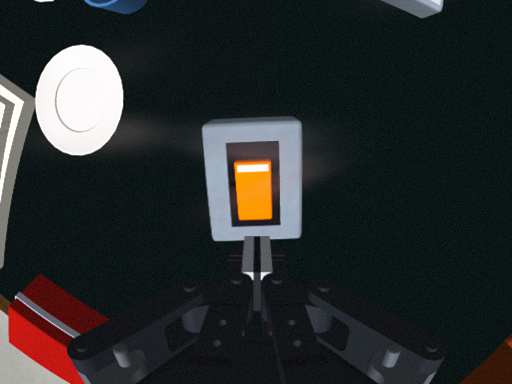

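The wrist view shows the rocker square to the tool, with its stripe at (253,168) and its ends at rows 161 and 220.

```bash
python3 - <<'E'
from rig import *
from h import *
s=read_state();d=get_image("wrist")
st=wristcast(d,s,253,168,.0815);e1=wristcast(d,s,252.5,161,.083);e0=wristcast(d,s,255,220,.069)
print(st,e1,e0,np.linalg.norm(e1-e0),(e1+e0)/2)
ax=(e1-e0)[:2];ax/=np.linalg.norm(ax);h=(e1+e0)[:2]/2
p=h+ax*.025;print(ax,p);plan(s,[*p,.09],ax)
E
```

```text
[0.48178465 0.2676169  0.0815    ] [0.48585493 0.26204787 0.083     ] [0.44936101 0.31495626 0.069     ] 0.06578072198429936 [0.46760797 0.28850206 0.076     ]
[ 0.56778963 -0.8231737 ] [0.48180271 0.26792272]
shift tool mm [ 15.1  -3.9 111.3]
turn to put tool x along (mod 180), deg -1.9
toolx [ 0.54  -0.842  0.   ] tooly [-0.842 -0.54   0.001] z [-0.    -0.001 -1.   ]
```

Call:
arm_command(motion="0 0.016 -0.003 0.03 -1;0 0.016 -0.003 0.07 -1;0 0.016 -0.003 0.1 -1;0 0.016 -0.003 0.105 -1;0 0.016 -0.003 0.105 -1;0 0.016 -0.003 0.105 -1;0 0.016 -0.003 0.105 -1")

```text
clock: 2.95
eef_pos: [0.4821, 0.2681, 0.0989]
ee_rot: [-2.768, 1.479, -0.002]
wrist_force: [0.6, -0.2, -0.0]
opening: 0.0004
gripper_force: 0.0
```

```bash
python3 - <<'E'
from rig import *
from h import *
s=read_state();d=get_image("wrist");cv2.imwrite("pics/w2.png",d["frame"][80:380,110:410])
print(s["eef_pos"],s["wrist_force"])
plan(s,[.481,.2670,.074])
E
```

```text
[0.48210931 0.26811882 0.09885542] [ 0.60257959 -0.19880837 -0.03084061]
shift tool mm [ 0.3  1.6 24.9]
toolx [ 0.556 -0.831 -0.   ] tooly [-0.831 -0.556 -0.003] z [ 0.003  0.002 -1.   ]
```

View pics/w2.png

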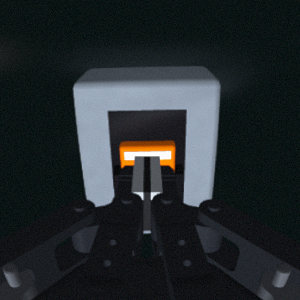

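The tip lines up with the stripe from side to side, tip at column 147 and stripe at 148, and sits just above it. I'll press gradually.

Call:
arm_command(motion="0 0 0 0.014 0;0 0 0 0.018 0;0 0 0 0.02 0;0 0 0 0.022 0;0 0 0 0.024 0;0 0 0 0.025 0;0 0 0 0.026 0;0 0 0 0.026 0")

```text
clock: 3.8
eef_pos: [0.4814, 0.2671, 0.072]
ee_rot: [2.771, -1.48, 0.002]
wrist_force: [-2.4, -4.4, 8.1]
opening: 0.0001
gripper_force: 4.5
```

Call:
arm_command(motion="0 0 0 -0.01 0;0 0 0 -0.05 0;0 0 0 -0.1 0;0 -0.02 0 -0.13 0;0 -0.02 0 -0.13 0;0 -0.02 0 -0.13 0;0 -0.02 0 -0.13 0")

```text
clock: 4.5
eef_pos: [0.4694, 0.284, 0.199]
ee_rot: [2.769, -1.479, -0.002]
wrist_force: [-0.7, 0.3, -0.2]
opening: 0.0004
gripper_force: 0.0
```

```bash
python3 - <<'E'
from rig import *
from h import *
s=read_state();d=get_image("wrist");f=d["frame"]
t=get_image("top");
print(s["eef_pos"],s["wrist_force"])
for c,a in blobs(f,*COL["orange"][:2],100): print(c,a,wristcast(d,s,*c,.075))
cv2.imwrite("pics/w3.png",np.hstack([cv2.resize(f[100:260,170:330],None,fx=2.5,fy=2.5),cv2.resize(t["frame"][200:280,60:140],None,fx=5,fy=5)]))
# occlusion-free blue etc.
E
```

```text
[0.46944247 0.28401789 0.19896187] [-0.71740223  0.33819797 -0.17758751]
[255.7 189.6] 2126 [0.46647426 0.29019144 0.075     ]
```

View pics/w3.png

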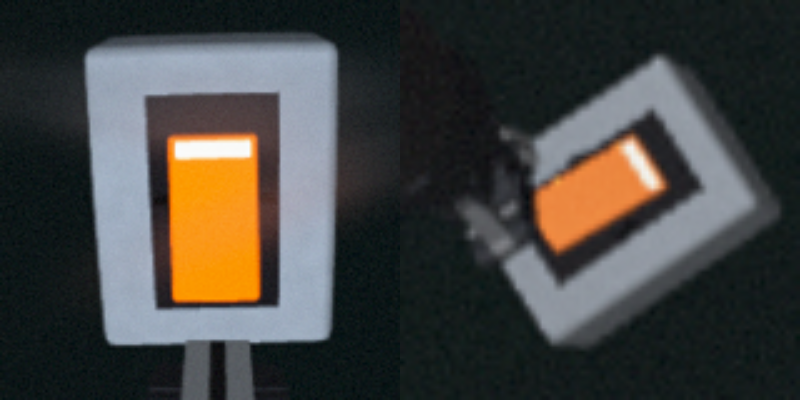

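The rocker has tipped: the orange face now shows larger, spanning rows 154 to 221. The box corners are where they were. Next I'll check the tilt by rocker length and plan the move to blue.

```bash
python3 - <<'E'
from rig import *
from h import *
s=read_state();d=get_image("wrist")
hs=cv2.cvtColor(d["frame"],cv2.COLOR_BGR2HSV)
m=cv2.inRange(hs,(0,90,120),(25,255,255))|((hs[...,2]>225)*255).astype('u1')
m[:,:215]=0;m[:,290:]=0;m[:120]=0;m[240:]=0
r=np.where(m[:,250:262].sum(1)>255*6)[0];print(r.min(),r.max())
for t in (-.22,-.1,0,.1,.15,.2,.22,.25):
    z=.072+.004*np.cos(t);dz=.032*np.sin(t)
    a=wristcast(d,s,255.5,r.min()-.5,z-dz);b=wristcast(d,s,255.5,r.max()+.5,z+dz)
    print(t,np.linalg.norm(a-b).round(4),((a+b)/2).round(4))
plan(s,[.5464,-.0826,.2],[.944,.335])
print(s["joint_positions"].round(2))
E
```

```text
154 220
-0.22 0.0725 [0.4673 0.2892 0.0759]
-0.1 0.0689 [0.4676 0.2888 0.076 ]
0 0.0665 [0.4678 0.2885 0.076 ]
0.1 0.0647 [0.468  0.2882 0.076 ]
0.15 0.0641 [0.4681 0.288  0.076 ]
0.2 0.0636 [0.4682 0.2878 0.0759]
0.22 0.0635 [0.4683 0.2878 0.0759]
0.25 0.0633 [0.4683 0.2877 0.0759]
shift tool mm [347.2 139.7  -0.6]
turn to put tool x along (mod 180), deg -75.8
toolx [ 0.556 -0.831  0.   ] tooly [-0.831 -0.556  0.003] z [-0.002 -0.002 -1.   ]
[ 0.91 -0.1  -0.11 -0.   -1.56 -0.32]
```

The tilt and force both suggest on. A second press slightly further out will make sure of it.

Call:
arm_command(motion="0 0.01 0 0.04 0;0 0.023 0 0.08 0;0 0.023 0 0.115 0;0 0.023 0 0.12 0;0 0.023 0 0.124 0;0 0.023 0 0.126 0;0 0.023 0 0.127 0;0 0.023 0 0.127 0")

```text
clock: 5.45
eef_pos: [0.4832, 0.2656, 0.075]
ee_rot: [-2.769, 1.479, -0.001]
wrist_force: [0.3, 0.1, 0.3]
opening: 0.0001
gripper_force: 0.0
```

Call:
arm_command(motion="0 0 0 0.001 0;0 0 0 0.002 0;0 0 0 0.003 0;0 0 0 0.004 0;0 0 0 0.004 0")

```text
clock: 5.95
eef_pos: [0.4831, 0.2653, 0.0715]
ee_rot: [-2.77, 1.479, -0.002]
wrist_force: [-4.7, -0.1, 8.4]
opening: -0.0002
gripper_force: 3.9
```

Call:
arm_command(motion="0 0 0 0.0015 0;0 0 0 0.0015 0;0 0 0 0.0015 0")

```text
clock: 6.25
eef_pos: [0.4833, 0.2654, 0.0712]
ee_rot: [-2.77, 1.479, -0.002]
wrist_force: [-7.8, -1.6, 13.9]
opening: -0.0001
gripper_force: 6.7
```

Force rose to 14 N with almost no further movement, so the rocker is against its hard stop. I'll lift and go over towards the blue key.

Call:
arm_command(motion="0 0 0 -0.02 0;0 0 0 -0.07 0;0 0.03 0.01 -0.115 3;0 0.08 0.03 -0.125 6;0 0.13 0.05 -0.125 10;0 0.18 0.08 -0.125 14;0 0.23 0.1 -0.125 14;0 0.28 0.13 -0.125 14;0 0.3 0.14 -0.125 14;0 0.3 0.14 -0.125 14;0 0.3 0.14 -0.125 14;0 0.3 0.14 -0.125 14")

```text
clock: 7.45
eef_pos: [0.5331, -0.0616, 0.193]
ee_rot: [-2.57, 1.807, 0.0]
wrist_force: [0.1, 1.7, -0.5]
opening: 0.0002
gripper_force: 0.0
```

```bash
python3 - <<'E'
from rig import *
from h import *
s=read_state();d=get_image("wrist");f=d["frame"];cv2.imwrite("pics/w4.png",f)
print(s["eef_pos"],s["wrist_force"],s["joint_vel"].round(3))
for k in ("yellow","blue","green","red"):
  lo,hi,z=COL[k]
  for c,a in blobs(f,lo,hi,150): print(k,c,a,wristcast(d,s,*c,z).round(4))
E
```

```text
[ 0.53309049 -0.06164703  0.19295984] [ 0.07791248  1.71628357 -0.47977389] [ 0.021 -0.003 -0.    -0.001  0.001  0.002]
yellow [248.6 221.6] 923 [ 0.5278 -0.0234  0.074 ]
blue [248.1 160.5] 1188 [ 0.5482 -0.0801  0.074 ]
green [ 9.  77.5] 502 [ 0.8381 -0.0871  0.072 ]
green [321.7 204.6] 815 [ 0.467 -0.063  0.072]
red [328.3 110.3] 755 [ 0.4965 -0.148   0.072 ]
```

View pics/w4.png

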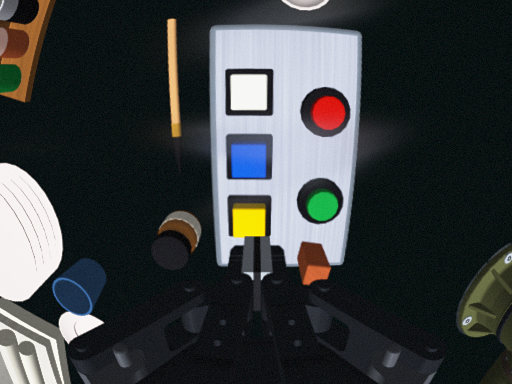

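The wrist view has blue at (248,160), green at (322,205), and the yellow key under the fingers. The wrist and top estimates agree to 3 mm, so I'll use their mean.

```bash
python3 - <<'E'
from rig import *
from h import *
s=read_state();plan(s,[.5473,-.0814,.08],[.333,-.943]);plan(s,[.4655,-.0636,.08])
E
```

```text
shift tool mm [ 23.9  -6.5 113. ]
turn to put tool x along (mod 180), deg 0.4
toolx [ 0.339 -0.941 -0.   ] tooly [-0.941 -0.339  0.   ] z [-0.  0. -1.]
shift tool mm [-20.6  64.4 113. ]
toolx [ 0.339 -0.941 -0.   ] tooly [-0.941 -0.339  0.   ] z [-0.  0. -1.]
```

Call:
arm_command(motion="0 0.024 -0.0065 0.03 0;0 0.024 -0.0065 0.07 0;0 0.024 -0.0065 0.1 0;0 0.024 -0.0065 0.113 0;0 0.024 -0.0065 0.116 0;0 0.024 -0.0065 0.119 0;0 0.024 -0.0065 0.122 0;0 0.024 -0.0065 0.124 0;0 0.024 -0.0065 0.126 0;0 0.024 -0.0065 0.127 0;0 0.024 -0.0065 0.127 0")

```text
clock: 8.6
eef_pos: [0.5476, -0.0826, 0.0664]
ee_rot: [-2.569, 1.807, -0.001]
wrist_force: [1.0, 0.3, 1.8]
opening: -0.0002
gripper_force: 0.9
```

Call:
arm_command(motion="0 0 0 0.001 0;0 0 0 0.002 0;0 0 0 0.003 0;0 0 0 0.003 0;0 0 0 0.003 0")

```text
clock: 9.1
eef_pos: [0.5478, -0.0827, 0.0659]
ee_rot: [-2.57, 1.806, -0.003]
wrist_force: [-5.4, 1.8, 14.0]
opening: 0.0002
gripper_force: 7.0
```

Blue stopped hard at z = 0.066, so it's fully down. Next I'll lift, move over to green and check from above.

Call:
arm_command(motion="0 0 0 -0.02 0;0 0 0 -0.07 0;0 -0.02 0.03 -0.12 0;0 -0.05 0.071 -0.125 0;0 -0.065 0.071 -0.125 0;0 -0.065 0.071 -0.125 0;0 -0.065 0.071 -0.125 0;0 -0.065 0.071 -0.125 0")

```text
clock: 9.9
eef_pos: [0.4585, -0.0458, 0.1873]
ee_rot: [2.568, -1.807, -0.002]
wrist_force: [-0.1, 0.2, -1.3]
opening: -0.0001
gripper_force: 0.0
```

```bash
python3 - <<'E'
from rig import *
from h import *
s=read_state();d=get_image("wrist");f=d["frame"];t=get_image("top")
cv2.imwrite("pics/w5.png",f)
print(s["eef_pos"],s["wrist_force"],s["joint_vel"].round(3))
for k in ("yellow","blue","green","red"):
  lo,hi,z=COL[k]
  if k=="blue": z=.066
  for c,a in blobs(f,lo,hi,150): print(k,c,a,wristcast(d,s,*c,z).round(4))
for c,a in blobs(t["frame"],*COL["orange"][:2],100): print(c,a,topcast(t,*c,.076))
plan(s,[.4655,-.0636,.08],[.333,-.943])
E
```

```text
[ 0.4585472  -0.04575165  0.18726944] [-0.05812799  0.17011086 -1.28013975] [-0.005  0.014  0.004  0.001 -0.    -0.003]
yellow [179.8 183.4] 1238 [ 0.5261 -0.0245  0.074 ]
blue [178.  122.5] 564 [ 0.545  -0.0763  0.066 ]
green [255.9 167.2] 890 [ 0.465  -0.0617  0.072 ]
red [256.6  65.9] 998 [ 0.4946 -0.1458  0.072 ]
shift tool mm [ 19.1  -0.7 107.3]
turn to put tool x along (mod 180), deg 0.3
toolx [ 0.338 -0.941  0.   ] tooly [-0.941 -0.338  0.002] z [-0.002 -0.001 -1.   ]
```

View pics/w5.png

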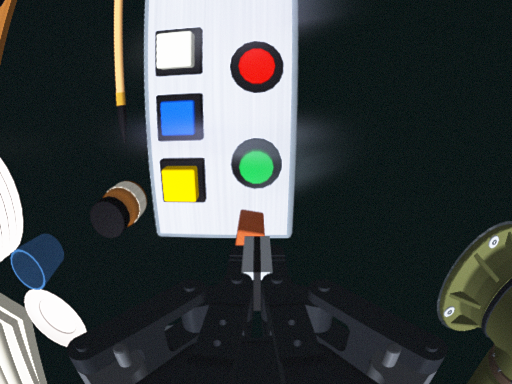

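Blue now sits low in its housing and yellow and white are still up. Green is at (256,167), and the stone is behind the fingers at (250,227). I'll move over green first, then press.

Call:
arm_command(motion="0 0.018 -0.001 0 0;0 0.018 -0.001 0.03 0;0 0.018 -0.001 0.07 0;0 0.018 -0.001 0.1 0;0 0.018 -0.001 0.11 0;0 0.018 -0.001 0.115 0;0 0.018 -0.001 0.118 0;0 0.018 -0.001 0.12 0;0 0.018 -0.001 0.122 0;0 0.018 -0.001 0.123 0;0 0.018 -0.001 0.123 0")

```text
clock: 11.1
eef_pos: [0.4664, -0.0622, 0.0662]
ee_rot: [-2.569, 1.807, -0.004]
wrist_force: [0.1, -1.1, 5.2]
opening: -0.0001
gripper_force: 2.4
```

Call:
arm_command(motion="0 0 0 0.001 0;0 0 0 0.002 0;0 0 0 0.0025 0;0 0 0 0.0025 0;0 0 0 0.0025 0")

```text
clock: 11.6
eef_pos: [0.4666, -0.0622, 0.0659]
ee_rot: [-2.569, 1.806, -0.005]
wrist_force: [-7.0, -0.1, 17.7]
opening: 0.0001
gripper_force: 8.7
```

Green is fully in (hard stop at 0.0659, 17.7 N). I'll release it and retreat straight up.

Call:
arm_command(motion="0 0 0 -0.01 0;0 0 0 -0.05 0;0 0 0 -0.1 0;0 -0.02 0 -0.13 0;0 -0.02 0 -0.14 0;0 -0.02 0 -0.14 0;0 -0.02 0 -0.14 0;0 -0.02 0 -0.14 0")

```text
clock: 12.4
eef_pos: [0.4582, -0.0433, 0.2005]
ee_rot: [2.568, -1.806, -0.004]
wrist_force: [-0.6, -0.4, 0.2]
opening: 0.0001
gripper_force: 0.0
```

```bash
python3 - <<'E'
from rig import *
from h import *
s=read_state();d=get_image("side");t=get_image("top")
print(s["eef_pos"],s["wrist_force"])
w=get_image("wrist")["frame"]
cv2.imwrite("pics/f.png",np.hstack([cv2.resize(t["frame"][130:300],(512,170)),cv2.resize(w[0:227,100:356],None,fx=.75,fy=.75)[:170]])[:, :800])
E
```

```text
[ 0.45816438 -0.04334081  0.20047686] [-0.57353597 -0.40966581  0.22197855]
```

View pics/f.png

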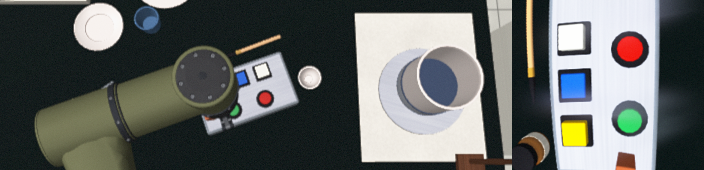

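Blue is down, green is back up, the bystanders are in place and the arm is clear. I'm handing in.

```bash
python3 -c "
from rig import *
print(close_job())"
```

```text
the job is handed in; nothing more can be done
None
```

The job is handed in at about 12.5 s: rocker pressed fully on, blue key fully down, then green start button pressed fully in and released, with nothing else touched. I didn't check in the images that the wheel was actually turning.

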